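Open the squeeze-tab jar

TASK

Open the jar that has the cap with two upright side tabs: squeeze both tabs inward, keep them squeezed while you turn the cap about a quarter turn anticlockwise (seen from above), and lift it off. Then set the cap down, right way up, on the lid of the closed grey storage tub and let go of it; do not drop it.

Things in the scene. Friction and masses are not known exactly. Their poses are not given: they have to be found in the camera images.
- cap: Loose round grey cap (85 g) on the jar's neck, 49 mm wide, 37 mm high. Origin: on its axis at the skirt's lower edge, on which it stands; z up. Upright tabs on its +y and -y sides: plates 20 mm wide along x, outer faces 63 mm apart (52 squeezed), 11 to 53 mm above the origin. Grip them across y, fingertips 16 to 30 mm above the origin: lower, fingers meet the jar's stops.
- tab_a (a joint): Inward travel of the tab on the cap's +y side: 0 m free, 0.0055 m fully in; spring, 2 N rising to 6 N. From 4 mm in on both tabs, the locking feet below them clear the jar's stops and the cap can turn anticlockwise from above (never clockwise). It then lifts off anywhere from 50 to 125 degrees of turn (80 is good).
- tab_b (a joint): The same for the tab on the cap's -y side. Both spring back when let go.
- jar: Off-white square jar, 86 mm wide, fixed in a pine cradle 112 mm square. Origin: on its axis at bench level, z up. Neck top at 125 mm, stops on the shoulder up to 102 mm. The closed cap's origin is 93 mm above this one, axes parallel, 1.5 mm play. Lift the cap 40 mm straight up to clear the neck. A twin jar near it has a plain round ribbed lid, no tabs: not that one.
- tub: Closed grey plastic storage tub, standing firmly on the bench, 80 mm high to its flat lid, which is 266 mm along the tub's x and 186 mm along its y. Origin: centre of its underside, z up; the middle of the lid is 80 mm above it.
Not all that is in view belongs to the job. What is shaped like the jar but purple is not meant. Leave any purple look-alike of the cap alone.

How it is judged:
By the outcome, as a careful person would: the job done as asked, in the order asked, and still so for the second after the job is handed in, with the robot touching nothing.
It also fails if it takes over 48 s, if anything falls off the work surface, if the arm or the gripper's body presses on something with over 40 N, if the wrist force passes 120 N, or if a joint passes its speed limit or range.

ROBOT

A 7-joint arm with a two-finger parallel gripper is mounted at the origin on the work surface. World frame = base frame: x ahead of the robot, y to its left, z up, the work surface at z = 0. Lengths are in m, angles in rad, forces in N, time in s.
With the tool pointing down it reaches from about 0.425 to 0.925 m from the base axis. Payload 6.8 kg.
Tool frame: the origin (TCP) lies at the very end of the fingers, on their centre line; the grasp point (between the pads) lies 19 mm behind it (r.grip_depth is the distance from the TCP to the grasp point, in m); z points along the fingers, y is the direction in which the jaws open and shut (so a half turn about z gives the same grasp; the last joint's range is limited). The gripper opens to 85 mm and grips with 20 to 120 N. Pads are 22 mm wide; open, the fingers measure 114 mm over their backs; the gripper's body (76 mm by 85 mm) begins 54 mm behind the grasp point. The pads swing forward as they close: fully open they stand 13 mm farther back than shut.
Start: joints at [-1.216, 0.477, 0.022, 1.555, -0.011, 1.109, -0.083], TCP at [0.301, 0.604, 0.231] pointing down, gripper open.
Joint ranges: [-2.96, 2.96], [-0.34, 2.1], [-1.41, 1.46], [0.24, 2.44], [-1.37, 4.51], [0.17, 1.92], [-2.96, 2.96]. Speed limits (rad/s): [2.39, 2.39, 3.14, 3.14, 3.14, 3.14, 3.14].

INTERFACE

Orientations are given as a rotation vector (axis times angle).
In Python, from bench import status, eyes, workorder, spotter, r gives the robot as it stands.
- The arm moves only by the tool drive_tool, never from a script. Its argument "commands" is a list of rows, each an object of numbers: "rx", "ry", "rz": the turn, a rotation vector about the world's x, y, z normalised to -1 to 1, where 1 is 8 degrees; "tx", "ty", "tz": the shift along the world's x, y, z normalised to -1 to 1, where 1 is 20 mm; "grip": the closure, from -1 (fully open) to 1 (shut). A call has 1 to 10 rows; each row shifts and turns the commanded pose from where the row before left it; what a row does not reach is not made up. A row lasts 1/8 s, in which the tool goes at most 62.5 mm and 10.7 degrees, less where a joint would pass 70% of its speed; a pose out of reach is approached as far as the arm can. A call with a number of a shift or a turn outside -1 to 1 is refused whole. A call with a gripper value outside its range is refused whole. The fingers move at their own pace and stop on an object; "grip_force" is the grip in N (left out, the last holds). Time passes only in rows, so rows that do not move let the fingers close. It gives the time, the measured TCP pose, the force and the opening at its end, in the units of the state.
- status.get_obs(): the state, without advancing time (a new reading comes with each control period).
- eyes.grab_frame(name): name is "scene" or "side" or "wrist"; returns a dict with "frame" (420x560x3 uint8, blue, green, red), "range_z" (420x560 float32, m along the optical axis (not along the pixel's ray), 0 where there is no reading), "fx", "fy", "cx", "cy" (pixels), "T" (4x4, takes a point from camera to world coordinates); the wrist camera has in their place "T_tool_cam" (4x4, takes a point from camera to tool coordinates, whose origin is the TCP and whose axes are the flange's). Camera axes: x right, y down, z forward; pixel columns grow to the right and rows downward; lengths in m; the calibration is good to about 2 mm. A picture is of the moment at which its call begins: read the wrist's pose just before it.
- workorder.hand_in(): hands the job in, once; it reports no verdict.
Trained networks look in the newest picture that a camera, given by its name, has taken for a name from the list of things; names that differ only in an ending like _2 or _b are one class to them, and where a whole thing is asked for, a point or a joint stands for the part that bears it (a point fixed in the world has none). Each returns a list of dicts, best first, with "confidence" (0 to 1); they miss things now and then, are a little off and sometimes report something else, mostly with a low value. They report only what shows in the picture. A call takes as long as a camera call. They do not tell look-alikes from the thing itself.
- spotter.boxes_of(camera, target): "position" ([column, row] as shares, 0 to 1, of the picture: columns of its width, rows of its height, amid what is visible of it).
- spotter.masks_of(camera, target): "mask" (420x560 bool, what is visible of it) and "position" ([column, row] as shares, 0 to 1, of the picture: columns of its width, rows of its height, amid what is visible of it).
The state is a dict: "clock": time; "joints": joint angles; "qvel": joint speeds; "tau": joint torques, N m; "tcp_pos": TCP position; "orientation": TCP orientation; "contact_force": force on the tool from outside, world axes, zero at the start; "moment": the same for the moment, N m; "grip_width": finger opening in m.
Only numpy, scipy, OpenCV 4.12 (cv2) and the standard library are available. Lean on these libraries where they do the work, as an engineer would, in place of code of your own. Each camera call takes 0.05 s, during which the arm holds its last target.

## Working session

There is one attempt and no reset: what is moved stays moved. The work goes in short steps, Python scripts to look and compute and a tool call to move; the robot and the scene stay as the last step left them, time stands still between calls to the robot, and variables do not carry over. Pictures are saved under pics/ and viewed, and the job is handed in when it is done.

Besides the shell and the picture viewer there is one more tool, called after ">>>" as a command line: name --argument value ..., lists and objects as JSON in quotes. drive_tool: Moves the arm, as the interface text tells. Scaled input: -1 to 1 covers 20 mm each way for a shift and 8 degrees each way for a turn. Its arguments: {"type":"object","properties":{"commands":{"type":"array","items":{"type":"object","properties":{"rx":{"type":"number"},"ry":{"type":"number"},"rz":{"type":"number"},"tx":{"type":"number"},"ty":{"type":"number"},"tz":{"type":"number"},"grip":{"type":"number"}}}},"grip_force":{"type":"number"}},"required":["commands"]}

```bash
mkdir -p pics
python3 - <<'E'
from bench import status, eyes, spotter, r
import cv2, numpy as np, pickle
o=status.get_obs(); print(o)
d={}
for c in ["scene","side","wrist"]:
    f=eyes.grab_frame(c); d[c]=f; cv2.imwrite(f"pics/a_{c}.png",f["frame"])
    for t in ["cap","jar","tub"]:
        for b in spotter.masks_of(c,t):
            m=b["mask"]; z=f["range_z"]; v,u=np.nonzero(m&(z>0)); zz=z[v,u]
            T=f.get("T")
            s=""
            if T is not None and len(zz):
                P=np.c_[(u-f["cx"])*zz/f["fx"],(v-f["cy"])*zz/f["fy"],zz,np.ones(len(zz))]@np.array(T).T
                s=(np.percentile(P[:,:3],[2,50,98],axis=0).round(3).tolist())
            print(c,t,round(b["confidence"],2),[round(b["position"][0]*560),round(b["position"][1]*420)],m.sum(),s)
    print(c, f.get("T"), f.get("T_tool_cam"), f["fx"],f["cx"])
pickle.dump((o,d),open("a.pkl","wb"))
E
```

```text
{'clock': 0.0, 'joints': array([-1.21609258,  0.47782007,  0.02234684,  1.55644481, -0.01149539,
        1.10933244, -0.08310577]), 'qvel': array([ 0.00061178,  0.00019938, -0.00071594, -0.00065965, -0.00078812,
       -0.00107431, -0.00082804]), 'tau': array([-3.87600539e-04, -5.96449077e+01,  1.60789825e+00, -2.81181407e+01,
        1.24704026e-02,  9.47870139e-03, -1.08855065e-05]), 'tcp_pos': array([0.30111056, 0.60344574, 0.23031529]), 'orientation': array([-7.20416453e-01, -3.05758156e+00,  2.91287692e-03]), 'contact_force': array([ 0.1991347 ,  0.58557863, -0.04795957]), 'moment': array([-0.05675167, -0.06275724, -0.00186148]), 'grip_width': 0.08534820327454308}
scene cap 0.88 [204, 251] 679 [[0.599, -0.125, 0.003], [0.634, -0.099, 0.038], [0.661, -0.081, 0.054]]
scene cap 0.82 [276, 231] 841 [[0.546, 0.011, 0.092], [0.576, 0.044, 0.13], [0.593, 0.071, 0.144]]
scene jar 0.78 [419, 240] 3361 [[0.335, 0.218, 0.006], [0.41, 0.274, 0.065], [0.433, 0.327, 0.123]]
scene jar 0.67 [274, 264] 2771 [[0.515, -0.012, 0.004], [0.602, 0.063, 0.044], [0.635, 0.105, 0.094]]
scene tub 0.71 [17
[... 632 characters left out ...]

side tub 0.6 [365, 296] 13521 [[0.371, -0.368, 0.01], [0.475, -0.305, 0.078], [0.629, -0.189, 0.08]]
side [[ 0.85749157 -0.27247234  0.43642529  0.07269865]
 [-0.51438508 -0.43624552  0.73830741 -0.70730507]
 [-0.01077977 -0.85758304 -0.51423256  0.58622816]
 [ 0.          0.          0.          1.        ]] None 418.74757885777154 283.3957204177597
wrist jar 0.82 [94, 310] 4079 
wrist None [[-1.77371302e-04 -9.46651342e-01 -3.22259530e-01  8.31049446e-02]
 [ 9.99999959e-01 -2.40614994e-04  1.56418066e-04  6.34469733e-04]
 [-2.25613847e-04 -3.22259489e-01  9.46651346e-01 -1.41031314e-01]
 [ 0.00000000e+00  0.00000000e+00  0.00000000e+00  1.00000000e+00]] 291.41441989519797 281.461659081382
```

View pics/a_scene.png

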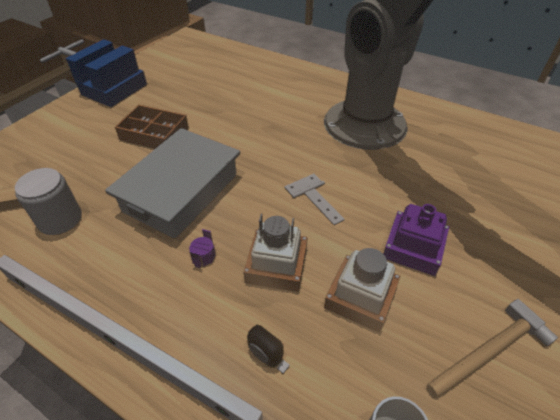

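View pics/a_side.png

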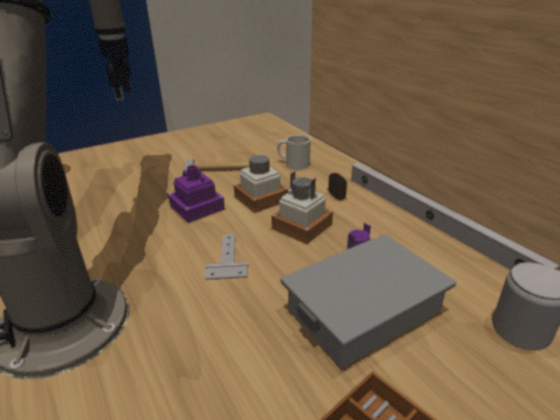

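Run:
```python
import pickle,cv2,numpy as np
o,d=pickle.load(open("a.pkl","rb"))
a=d["scene"]["frame"][195:315,190:340]; b=d["side"]["frame"][140:260,240:390]
cv2.imwrite("pics/a_crop.png",np.hstack([cv2.resize(x,None,fx=2.6,fy=2.6,interpolation=cv2.INTER_CUBIC) for x in (a,b)]))
```

```text
(no output)
```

View pics/a_crop.png

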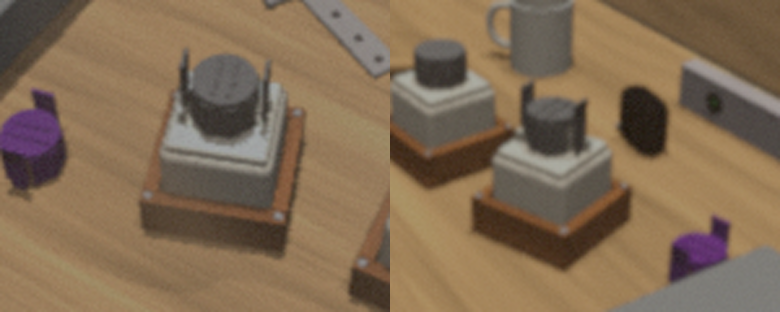

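The candidates are:
- Grey cap with two upright tabs on the off-white jar, at scene (276,231) and side (303,187). This fits the description.
- Twin jar with a plain ribbed lid, at scene (370,265).
- Purple cap at scene (202,250), and purple jar at scene (419,240).

The crop confirms the first one.

```bash
cat > h.py <<'E'
import pickle,cv2,numpy as np
from scipy.spatial.transform import Rotation as R
def T_of(f,o=None):
    if f.get("T") is not None: return np.array(f["T"])
    W=np.eye(4); W[:3,:3]=R.from_rotvec(o["orientation"]).as_matrix(); W[:3,3]=o["tcp_pos"]
    return W@np.array(f["T_tool_cam"])
def ray(f,T,u,v):
    d=T[:3,:3]@np.array([(u-f["cx"])/f["fx"],(v-f["cy"])/f["fy"],1]); return T[:3,3],d
def atz(f,T,u,v,z):
    c,d=ray(f,T,u,v); return c+d*(z-c[2])/d[2]
def tri(a,b):
    A=[];B=[]
    for c,d in (a,b):
        d=d/np.linalg.norm(d);M=np.eye(3)-np.outer(d,d);A.append(M);B.append(M@c)
    x=np.linalg.lstsq(np.vstack(A),np.hstack(B),rcond=None)[0]
    return x,[np.linalg.norm(M@x-b) for M,b in zip(A,B)]
def cloud(f,T,m=None):
    z=f["range_z"]; k=z>0
    if m is not None:k&=m
    v,u=np.nonzero(k);zz=z[v,u]
    return (np.c_[(u-f["cx"])*zz/f["fx"],(v-f["cy"])*zz/f["fy"],zz,np.ones(len(zz))]@T.T)[:,:3],u,v
E
python3 - <<'E'
from h import *
o,d=pickle.load(open("a.pkl","rb"))
s,w=d["scene"],d["side"];Ts,Tw=T_of(s),T_of(w)
print("tabs scene",[atz(s,Ts,*p,.146).round(3) for p in((261,215),(292.7,219.6))])
print("tabs side",[atz(w,Tw,*p,.146).round(3) for p in((292.7,172.7),(314,179))])
for p in((261,215),(292.7,219.6)):
  for q in((292.7,172.7),(314,179)): print(p,q,tri(ray(s,Ts,*p),ray(w,Tw,*q)))
for n,f,T in(("scene",s,Ts),("side",w,Tw)):
  P,u,v=cloud(f,T)
  k=(abs(P[:,2]-.080)<.006)&(P[:,0]>.35)&(P[:,0]<.68)&(P[:,1]<-.13)&(P[:,1]>-.42)
  r=cv2.minAreaRect((P[k,:2]*1000).astype(np.float32));print(n,"tub",r,np.median(P[k,2]))
  k=(abs(P[:,2]-.131)<.007)&(abs(P[:,0]-.57)<.06)&(abs(P[:,1]-.04)<.06)
  print("captop",P[k].mean(0),k.sum(),np.ptp(P[k],axis=0))
print(R.from_rotvec(o["orientation"]).as_matrix().round(3))
E
```

```text
tabs scene [array([0.572, 0.009, 0.146]), array([0.551, 0.066, 0.146])]
tabs side [array([0.553, 0.059, 0.146]), array([0.577, 0.004, 0.146])]
(261, 215) (292.7, 172.7) (array([0.55595616, 0.02365334, 0.15285886]), [np.float64(0.02226218656041137), np.float64(0.02226218656041155)])
(261, 215) (314, 179) (array([0.57485232, 0.00741846, 0.14608154]), [np.float64(0.0035460012160268457), np.float64(0.0035460012160269403)])
(292.7, 219.6) (292.7, 172.7) (array([0.55263467, 0.06367197, 0.14491738]), [np.float64(0.0027856724476881594), np.float64(0.002785672447688337)])
(292.7, 219.6) (314, 179) (array([0.57253856, 0.04666783, 0.13958932]), [np.float64(0.029395031102819835), np.float64(0.0293950311028194)])
scene tub ((508.6029357910156, -272.17913818359375), (272.6793518066406, 188.69044494628906), 1.320539951324463) 0.08172449533723658
captop [0.57053677 0.04091504 0.13116541] 504 [0.052033   0.06340368 0.01275779]
side tub ((506.15679931640625, -274.6529235839844), (267.5946350097656, 188.42788696289062), 1.661507248878479) 0.07822776151205202
captop [0.56435557 0.0359649  0.12881637] 226 [0.04806028 0.06687079 0.01371224]
[[-0.895  0.446 -0.001]
 [ 0.446  0.895 -0.002]
 [-0.    -0.002 -1.   ]]
```

Both views agree. The tab tops triangulate to z≈0.146, and the cap axis is near (0.563, 0.036) with a yaw of about 21°. I'll move above it for a wrist view, with the tool's y axis turned to -68.6° so the 80° turn stays within joint range.

>>> drive_tool --commands '[{"tx":0.44,"ty":-0.95,"tz":0.05,"rz":-0.55,"grip":-1},{"tx":0.44,"ty":-0.95,"tz":0.05,"rz":-0.55,"grip":-1},{"tx":0.44,"ty":-0.95,"tz":0.05,"rz":-0.55,"grip":-1},{"tx":0.44,"ty":-0.95,"tz":0.05,"rz":-0.55,"grip":-1},{"tx":0.44,"ty":-0.95,"tz":0.05,"rz":-0.55,"grip":-1},{"tx":0.44,"ty":-0.95,"tz":0.05,"rz":-0.55,"grip":-1},{"tx":0.44,"ty":-0.95,"tz":0.05,"rz":-0.55,"grip":-1},{"tx":0.44,"ty":-0.95,"tz":0.05,"rz":-0.55,"grip":-1},{"tx":0.44,"ty":-0.95,"tz":0.05,"rz":-0.55,"grip":-1},{"tx":0.44,"ty":-0.95,"tz":0.05,"rz":-0.55,"grip":-1}]'

```text
validation failed for argument at $.co...
```

>>> drive_tool --commands '[{"tx":0.44,"ty":-0.95,"tz":0.05,"rz":-0.55,"grip":-1},{"tx":0.44,"ty":-0.95,"tz":0.05,"rz":-0.55,"grip":-1},{"tx":0.44,"ty":-0.95,"tz":0.05,"rz":-0.55,"grip":-1},{"tx":0.44,"ty":-0.95,"tz":0.05,"rz":-0.55,"grip":-1},{"tx":0.44,"ty":-0.95,"tz":0.05,"rz":-0.55,"grip":-1},{"tx":0.44,"ty":-0.95,"tz":0.05,"rz":-0.55,"grip":-1},{"tx":0.44,"ty":-0.95,"tz":0.05,"rz":-0.55,"grip":-1},{"tx":0.44,"ty":-0.95,"tz":0.05,"rz":-0.55,"grip":-1},{"tx":0.44,"ty":-0.95,"tz":0.05,"rz":-0.55,"grip":-1},{"tx":0.44,"ty":-0.95,"tz":0.05,"rz":-0.55,"grip":-1}]'

```text
validation failed for argument at $.co...
```

The argument was refused. I'll try rows with every field filled in, in case they are all required.

>>> drive_tool --commands '[{"tx":0.44,"ty":-0.95,"tz":0.05,"rx":0,"ry":0,"rz":-0.55,"grip":-1}]'

```text
clock: 0.72
tcp_pos: [0.3087, 0.5861, 0.2321]
orientation: [-0.835, -3.027, -0.001]
contact_force: [-0.4, -0.3, -0.2]
grip_width: 0.0854
```

>>> drive_tool --commands '[{"tx":0.44,"ty":-0.95,"tz":0.05,"rx":0,"ry":0,"rz":-0.55,"grip":-1},{"tx":0.44,"ty":-0.95,"tz":0.05,"rx":0,"ry":0,"rz":-0.55,"grip":-1},{"tx":0.44,"ty":-0.95,"tz":0.05,"rx":0,"ry":0,"rz":-0.55,"grip":-1},{"tx":0.44,"ty":-0.95,"tz":0.05,"rx":0,"ry":0,"rz":-0.55,"grip":-1},{"tx":0.44,"ty":-0.95,"tz":0.05,"rx":0,"ry":0,"rz":-0.55,"grip":-1},{"tx":0.44,"ty":-0.95,"tz":0.05,"rx":0,"ry":0,"rz":-0.55,"grip":-1},{"tx":0.44,"ty":-0.95,"tz":0.05,"rx":0,"ry":0,"rz":-0.55,"grip":-1},{"tx":0.44,"ty":-0.95,"tz":0.05,"rx":0,"ry":0,"rz":-0.55,"grip":-1},{"tx":0.44,"ty":-0.95,"tz":0.05,"rx":0,"ry":0,"rz":-0.55,"grip":-1},{"tx":0.44,"ty":-0.95,"tz":0.05,"rx":0,"ry":0,"rz":-0.55,"grip":-1}]'

```text
clock: 1.98
tcp_pos: [0.3984, 0.3944, 0.2425]
orientation: [-1.914, -2.491, -0.001]
contact_force: [-0.0, 0.1, 0.4]
grip_width: 0.0852
```

>>> drive_tool --commands '[{"tx":0.44,"ty":-0.95,"tz":0.05,"rx":0,"ry":0,"rz":-0.55,"grip":-1},{"tx":0.44,"ty":-0.95,"tz":0.05,"rx":0,"ry":0,"rz":-0.55,"grip":-1},{"tx":0.44,"ty":-0.95,"tz":0.05,"rx":0,"ry":0,"rz":-0.55,"grip":-1},{"tx":0.44,"ty":-0.95,"tz":0.05,"rx":0,"ry":0,"rz":-0.55,"grip":-1},{"tx":0.44,"ty":-0.95,"tz":0.05,"rx":0,"ry":0,"rz":-0.55,"grip":-1},{"tx":0.44,"ty":-0.95,"tz":0.05,"rx":0,"ry":0,"rz":-0.55,"grip":-1},{"tx":0.44,"ty":-0.95,"tz":0.05,"rx":0,"ry":0,"rz":-0.55,"grip":-1},{"tx":0.44,"ty":-0.95,"tz":0.05,"rx":0,"ry":0,"rz":-0.55,"grip":-1},{"tx":0.44,"ty":-0.95,"tz":0.05,"rx":0,"ry":0,"rz":-0.55,"grip":-1},{"tx":0.44,"ty":-0.95,"tz":0.05,"rx":0,"ry":0,"rz":-0.55,"grip":-1}]'

```text
clock: 3.22
tcp_pos: [0.4867, 0.2037, 0.2524]
orientation: [2.71, 1.589, 0.0]
contact_force: [0.4, -0.0, -1.1]
grip_width: 0.0856
```

Run:
```python
from h import *
from bench import status
o=status.get_obs();M=R.from_rotvec(o["orientation"]).as_matrix()
print(o["clock"],o["tcp_pos"],np.degrees(np.arctan2(M[1,1],M[0,1])),M.round(3),o["joints"])
```

```text
3.225 [0.48674794 0.20372869 0.2523984 ] -29.21346264786121 [[ 0.488  0.873  0.   ]
 [ 0.873 -0.488  0.   ]
 [ 0.     0.    -1.   ]] [-0.92139751  0.22192741  0.47958305  1.9074653  -0.11806422  1.03948572
 -0.90176355]
```

>>> drive_tool --commands '[{"tx":0.43,"ty":-0.93,"tz":0,"rx":0,"ry":0,"rz":-0.55,"grip":-1},{"tx":0.43,"ty":-0.93,"tz":0,"rx":0,"ry":0,"rz":-0.55,"grip":-1},{"tx":0.43,"ty":-0.93,"tz":0,"rx":0,"ry":0,"rz":-0.55,"grip":-1},{"tx":0.43,"ty":-0.93,"tz":0,"rx":0,"ry":0,"rz":-0.55,"grip":-1},{"tx":0.43,"ty":-0.93,"tz":0,"rx":0,"ry":0,"rz":-0.55,"grip":-1},{"tx":0.43,"ty":-0.93,"tz":0,"rx":0,"ry":0,"rz":-0.55,"grip":-1},{"tx":0.43,"ty":-0.93,"tz":0,"rx":0,"ry":0,"rz":-0.55,"grip":-1},{"tx":0.43,"ty":-0.93,"tz":0,"rx":0,"ry":0,"rz":-0.55,"grip":-1},{"tx":0.4,"ty":-0.8,"tz":0,"rx":0,"ry":0,"rz":-0.55,"grip":-1},{"tx":0,"ty":0,"tz":0,"rx":0,"ry":0,"rz":0,"grip":-1}]'

```text
clock: 4.47
tcp_pos: [0.5635, 0.0385, 0.2523]
orientation: [3.087, 0.579, 0.0]
contact_force: [-1.0, -0.2, 0.8]
grip_width: 0.0855
```

```bash
cat > shot.py <<'E'
import sys
from h import *
from bench import status,eyes,spotter
n=sys.argv[1];cams=sys.argv[2:] or ["wrist"]
for c in cams:
    o=status.get_obs();f=eyes.grab_frame(c);pickle.dump((o,f),open(f"{n}_{c}.pkl","wb"))
    cv2.imwrite(f"pics/{n}_{c}.png",f["frame"])
M=R.from_rotvec(o["orientation"]).as_matrix()
print(o["clock"],o["tcp_pos"].round(4),"yaw_y",np.degrees(np.arctan2(M[1,1],M[0,1])).round(2),"zz",M[:,2].round(4),o["joints"].round(2),o["contact_force"].round(1),o["moment"].round(2),o["grip_width"])
E
python3 shot.py b wrist
```

```text
4.475 [0.5635 0.0385 0.2523] yaw_y -68.74 zz [ 2.e-04 -9.e-04 -1.e+00] [-0.72  0.32  0.68  1.83 -0.23  1.07 -1.15] [-1.  -0.2  0.8] [ 0.02 -0.01  0.  ] 0.08551000478761624
```

View pics/b_wrist.png

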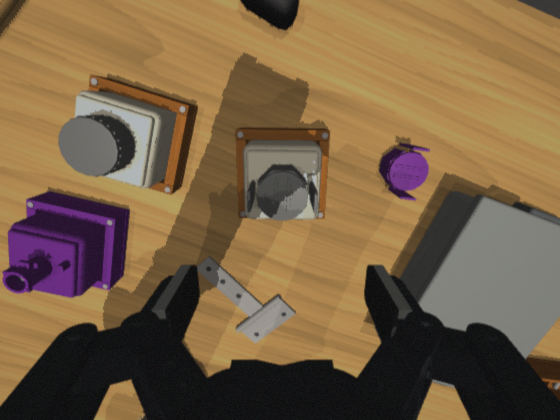

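Run:
```python
from h import *
o,f=pickle.load(open("b_wrist.pkl","rb"));T=T_of(f,o)
im=f["frame"][120:230,220:345];cv2.imwrite("pics/b_crop.png",cv2.resize(im,None,fx=6,fy=5.4,interpolation=cv2.INTER_CUBIC)[:600])
P,u,v=cloud(f,T)
k0=(abs(P[:,0]-.565)<.07)&(abs(P[:,1]-.037)<.07)
h,e=np.histogram(P[k0,2],bins=np.arange(0,.17,.004));print([(round(a,3),int(b)) for a,b in zip(e,h)])
k=k0&(P[:,2]>.120)&(P[:,2]<.137);print("cap top",np.median(P[k],0),cv2.minEnclosingCircle((P[k,:2]*1000).astype(np.float32)))
k=k0&(P[:,2]>.138);Q=P[k]
print("tabs",k.sum()); 
a=np.array([np.cos(np.radians(111.4)),np.sin(np.radians(111.4))]);s=(Q[:,:2]-[.5635,.0355])@a
for g in(s>0,s<0):print(Q[g].mean(0).round(4),np.ptp(Q[g],axis=0).round(3),g.sum(),u[k][g].mean(),v[k][g].mean(), cv2.minAreaRect((Q[g,:2]*1000).astype(np.float32)))
for z0,z1,n in((.078,.096,"shoulder"),(.03,.05,"cradle")):
  k=k0&(P[:,2]>z0)&(P[:,2]<z1)
  if k.sum()>20:print(n,np.median(P[k,2]),cv2.minAreaRect((P[k,:2]*1000).astype(np.float32)))
k=(abs(P[:,2]-.08)<.006)&(P[:,1]<-.12)
print("tub",np.median(P[k,2]),P[k].min(0),P[k].max(0))
```

```text
[(np.float64(0.0), 40), (np.float64(0.004), 22), (np.float64(0.008), 18), (np.float64(0.012), 15), (np.float64(0.016), 25), (np.float64(0.02), 15), (np.float64(0.024), 21), (np.float64(0.028), 39), (np.float64(0.032), 51), (np.float64(0.036), 1987), (np.float64(0.04), 48), (np.float64(0.044), 30), (np.float64(0.048), 22), (np.float64(0.052), 25), (np.float64(0.056), 35), (np.float64(0.06), 17), (np.float64(0.064), 37), (np.float64(0.068), 26), (np.float64(0.072), 140), (np.float64(0.076), 393), (np.float64(0.08), 340), (np.float64(0.084), 865), (np.float64(0.088), 1154), (np.float64(0.092), 55), (np.float64(0.096), 77), (np.float64(0.1), 68), (np.float64(0.104), 49), (np.float64(0.108), 57), (np.float64(0.112), 59), (np.float64(0.116), 64), (np.float64(0.12), 105), (np.float64(0.124), 665), (np.float64(0.128), 1373), (np.float64(0.132), 25), (np.float64(0.136), 28), (np.float64(0.14), 82), (np.float64(0.144), 87), (np.float64(0.148), 0), (np.float64(0.152), 0), (np.float64(0.156), 0), (np.float64(0.16), 0), (np.float64(0.164), 0)]
cap top [0.5697268  0.04098251 0.12833025] ((571.8632202148438, 41.73716735839844), 31.772083282470703)
tabs 41912
[0.5586 0.0786 0.3238] [0.05  0.067 0.211] 21039 156.46979419173914 368.58700508579307 ((555.135009765625, 72.8241195678711), (29.067806243896484, 76.85215759277344), 29.1466064453125)
[0.5883 0.0025 0.3232] [0.034 0.072 0.211] 20873 421.8673884923106 366.61878982417477 ((580.6707153320312, 4.948081970214844), (30.169729232788086, 71.09068298339844), 13.875410079956055)
shoulder 0.08787403635558091 ((568.5214233398438, 40.43621826171875), (83.06242370605469, 83.15345764160156), 20.885761260986328)
cradle 0.03826185699113216 ((567.86376953125, 40.19497299194336), (112.42648315429688, 112.01460266113281), 20.514265060424805)
tub 0.0782092650071789 [ 0.37448017 -0.3662307   0.07400471] [ 0.63998022 -0.1754091   0.0805718 ]
```

View pics/b_crop.png

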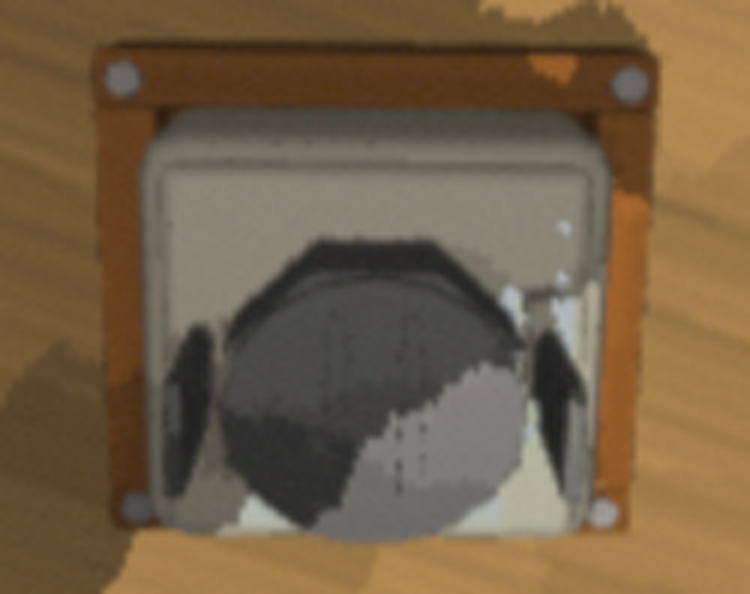

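Run:
```python
from h import *
o,f=pickle.load(open("b_wrist.pkl","rb"));T=T_of(f,o)
P,u,v=cloud(f,T);c=np.array([.568,.0403])
k0=(abs(P[:,0]-.565)<.07)&(abs(P[:,1]-.037)<.07)
a=np.array([np.cos(np.radians(110.7)),np.sin(np.radians(110.7))]);b=np.array([a[1],-a[0]])
k=k0&(P[:,2]>.136)&(P[:,2]<.152);Q=P[k];s=(Q[:,:2]-c)@a;t=(Q[:,:2]-c)@b
for g in(s>0,s<0):print(Q[g].mean(0).round(4),"along y",np.percentile(s[g],[5,50,95]).round(4),"x",np.percentile(t[g],[2,50,98]).round(4),u[k][g].mean().round(1),v[k][g].mean().round(1),g.sum(),Q[g,2].max())
k=k0&(P[:,2]>.125)&(P[:,2]<.134);Q=P[k];s=(Q[:,:2]-c)@a;t=(Q[:,:2]-c)@b;g=abs(s)<.027
print("cap disc y",np.percentile(s[g],[1,99]),"x",np.percentile(t[g],[1,99]))
# wrist tab top corner pixels -> triangulate with scene/side
o2,d=pickle.load(open("a.pkl","rb"))
for n,p in(("scene",((261,215),(292.7,219.6))),("side",((314,179),(292.7,172.7)))):
  g=d[n];Tg=T_of(g)
  for q,w in zip(p,((317,195),(248.5,194))): print(n,tri(ray(g,Tg,*q),ray(f,T,*w)))
```

```text
[0.5581 0.0684 0.143 ] along y [0.0285 0.0296 0.0313] x [-0.0094  0.0004  0.0099] 248.8 199.8 99 0.1456786632061833
[0.5791 0.0128 0.143 ] along y [-0.0312 -0.0296 -0.0285] x [-0.0098  0.0009  0.0097] 314.9 200.4 98 0.14567354245205455
cap disc y [-0.02269818  0.02257837] x [-0.02201942  0.02305357]
scene (array([0.58995251, 0.02034282, 0.17003244]), [np.float64(0.0013739509094362224), np.float64(0.0013739509094359093)])
scene (array([0.56858202, 0.07219219, 0.16624773]), [np.float64(0.00256438935377304), np.float64(0.002564389353773273)])
side (array([0.58350155, 0.01276432, 0.1403961 ]), [np.float64(0.0005197160519761095), np.float64(0.0005197160519765972)])
side (array([0.5611551 , 0.07091723, 0.1384576 ]), [np.float64(0.0007764325232381917), np.float64(0.0007764325232379939)])
```

The cradle, shoulder, cap disc and tabs in the wrist view all agree: axis (0.568, 0.0405), tab line at 110.7°, tab faces ±30 mm, tab top z≈0.1457. I'll descend to TCP z≈0.113, which is 20 mm above the cap origin.

>>> drive_tool --commands '[{"tx":0.25,"ty":0.1,"tz":-0.3,"rx":0,"ry":0,"rz":-0.07,"grip":-1},{"tx":0,"ty":0,"tz":-0.9,"rx":0,"ry":0,"rz":0,"grip":-1},{"tx":0,"ty":0,"tz":-1,"rx":0,"ry":0,"rz":0,"grip":-1},{"tx":0,"ty":0,"tz":-1,"rx":0,"ry":0,"rz":0,"grip":-1},{"tx":0,"ty":0,"tz":-1,"rx":0,"ry":0,"rz":0,"grip":-1},{"tx":0,"ty":0,"tz":-1,"rx":0,"ry":0,"rz":0,"grip":-1},{"tx":0,"ty":0,"tz":-1,"rx":0,"ry":0,"rz":0,"grip":-1},{"tx":0,"ty":0,"tz":-0.77,"rx":0,"ry":0,"rz":0,"grip":-1},{"tx":0,"ty":0,"tz":0,"rx":0,"ry":0,"rz":0,"grip":-1}]' --grip_force 40

```text
clock: 5.65
tcp_pos: [0.5667, 0.0423, 0.1113]
orientation: [3.089, 0.571, -0.005]
contact_force: [0.1, -0.1, 0.0]
grip_width: 0.0854
```

```bash
python3 shot.py c wrist scene
python3 - <<'E'
from h import *
a=pickle.load(open("c_wrist.pkl","rb"))[1]["frame"];b=pickle.load(open("c_scene.pkl","rb"))[1]["frame"]
cv2.imwrite("pics/c.png",np.hstack([cv2.resize(a[200:420,130:430],(400,300)),cv2.resize(b[170:290,200:360],(400,300))]))
E
```

```text
5.7 [0.5675 0.0422 0.1123] yaw_y -69.07 zz [-1.2e-03 -4.0e-04 -1.0e+00] [-0.63  0.51  0.58  1.95 -0.38  0.8  -1.04] [-0.2 -0.3  0. ] [-0.03 -0.02 -0.01] 0.08541963515933018
```

View pics/c.png

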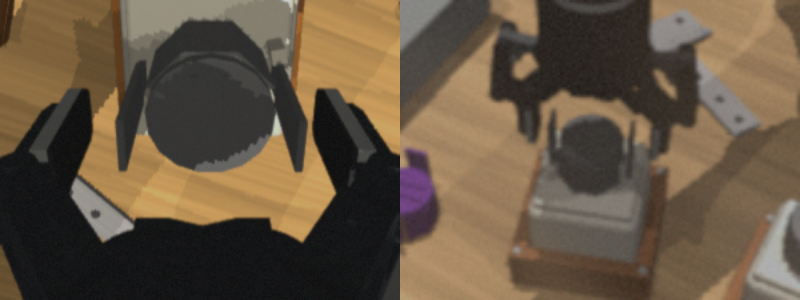

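Run:
```python
from h import *
o,f=pickle.load(open("c_wrist.pkl","rb"));o["tcp_pos"];T=np.array(f["T_tool_cam"])
P,u,v=cloud(f,T)
W=R.from_rotvec(o["orientation"]).as_matrix()
z=.1123-P[:,2]
print(z.min(),z.max())
for lo,hi in((.126,.133),(.137,.149)):
  k=(z>lo)&(z<hi)&(abs(P[:,0])<.04)&(abs(P[:,1])<.035);Q=P[k]
  print(lo,k.sum(),np.percentile(Q,[1,50,99],axis=0).round(4).tolist())
  for s in(1,-1):
    g=(Q[:,1]*s>.025)
    if g.any():print("  side",s,Q[g].mean(0),np.percentile(Q[g,0],[2,98]),g.sum())
# pads
k=(abs(P[:,1])>.036)&(abs(P[:,1])<.06)&(abs(P[:,0])<.03)&(P[:,2]>-.035)&(P[:,2]<.01)
for s in(1,-1):
  Q=P[k&(P[:,1]*s>0)];print("pad",s,np.percentile(Q,[1,50,99],axis=0).round(4).tolist())
```

```text
-0.0037908018855270925 0.2097585819857689
0.126 6937 [[-0.022, -0.0263, -0.0195], [0.0026, 0.0023, -0.0171], [0.0236, 0.0309, -0.0143]]
  side 1 [ 0.00234582  0.02985334 -0.01707455] [-0.00848702  0.01021567] 215
  side -1 [ 0.00374094 -0.02661593 -0.01731244] [-0.00849002  0.01057113] 146
0.137 924 [[-0.0092, -0.0289, -0.034], [0.0022, 0.0306, -0.0323], [0.0104, 0.0335, -0.025]]
  side 1 [ 0.00147018  0.03167521 -0.03089799] [-0.00906379  0.00990823] 479
  side -1 [ 0.00202269 -0.02712951 -0.03104207] [-0.00886945  0.01041213] 445
pad 1 [[-0.0099, 0.0417, -0.0348], [0.0073, 0.0424, -0.0258], [0.0121, 0.0554, -0.0121]]
pad -1 [[-0.01, -0.0566, -0.0348], [0.0072, -0.0434, -0.026], [0.0121, -0.0429, -0.0123]]
```

The pads straddle the tabs. The measured cap offset in the tool frame is +1 mm in x and +2.2 mm in y, which agrees with the earlier axis. I'll correct for it and squeeze.

>>> drive_tool --commands '[{"tx":0.07,"ty":-0.09,"tz":0,"rx":0,"ry":0,"rz":-0.03,"grip":-1},{"tx":0,"ty":0,"tz":0,"rx":0,"ry":0,"rz":0,"grip":-1},{"tx":0,"ty":0,"tz":0,"rx":0,"ry":0,"rz":0,"grip":1},{"tx":0,"ty":0,"tz":0,"rx":0,"ry":0,"rz":0,"grip":1},{"tx":0,"ty":0,"tz":0,"rx":0,"ry":0,"rz":0,"grip":1},{"tx":0,"ty":0,"tz":0,"rx":0,"ry":0,"rz":0,"grip":1},{"tx":0,"ty":0,"tz":0,"rx":0,"ry":0,"rz":0,"grip":1},{"tx":0,"ty":0,"tz":0,"rx":0,"ry":0,"rz":0,"grip":1}]' --grip_force 40

```text
clock: 6.75
tcp_pos: [0.5699, 0.0404, 0.1141]
orientation: [-3.09, -0.564, -0.002]
contact_force: [-2.5, 0.3, 9.3]
grip_width: 0.049
```

```bash
python3 shot.py d wrist side
python3 - <<'E'
from h import *
a=pickle.load(open("d_wrist.pkl","rb"))[1]["frame"];b=pickle.load(open("d_side.pkl","rb"))[1]["frame"]
cv2.imwrite("pics/d.png",np.hstack([cv2.resize(a[200:420,130:430],(400,300)),cv2.resize(b[130:250,230:390],(400,300))]))
E
```

```text
6.8 [0.5699 0.0404 0.1141] yaw_y -69.33 zz [ 1.2e-03  8.0e-04 -1.0e+00] [-0.62  0.51  0.58  1.94 -0.38  0.8  -1.04] [-2.2 -0.6  9.6] [ 0.06  0.54 -0.02] 0.04883280405383628
```

View pics/d.png

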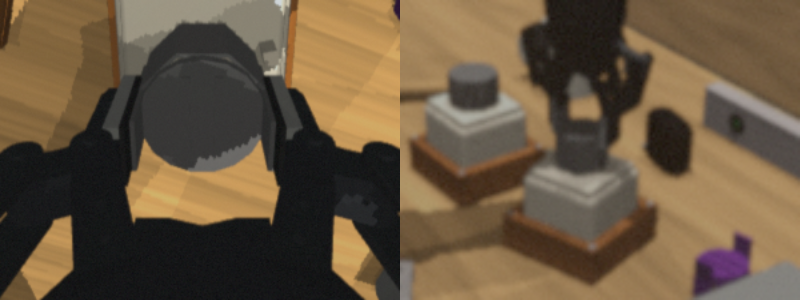

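Both tabs are squeezed, with the opening at 49 mm. I'll turn anticlockwise in small steps, relieving the slight down-force first.

>>> drive_tool --commands '[{"tx":0,"ty":0,"tz":0.06,"rx":0,"ry":0,"rz":0,"grip":1},{"tx":0,"ty":0,"tz":0,"rx":0,"ry":0,"rz":0.4,"grip":1},{"tx":0,"ty":0,"tz":0,"rx":0,"ry":0,"rz":0.5,"grip":1},{"tx":0,"ty":0,"tz":0,"rx":0,"ry":0,"rz":0.5,"grip":1},{"tx":0,"ty":0,"tz":0,"rx":0,"ry":0,"rz":0.5,"grip":1}]'

```text
clock: 7.48
tcp_pos: [0.5697, 0.0405, 0.1142]
orientation: [2.987, 0.971, 0.001]
contact_force: [0.4, 0.7, 0.6]
grip_width: 0.0486
```

```bash
python3 shot.py e wrist
python3 - <<'E'
from h import *
a=pickle.load(open("e_wrist.pkl","rb"))[1]["frame"]
cv2.imwrite("pics/e.png",a[120:420,100:460])
E
```

```text
7.475 [0.5697 0.0405 0.1142] yaw_y -53.98 zz [ 7.e-04  0.e+00 -1.e+00] [-0.57  0.49  0.51  1.94 -0.33  0.79 -0.82] [0.4 0.7 0.6] [ 0.08 -0.16 -0.02] 0.04858233512696251
```

View pics/e.png

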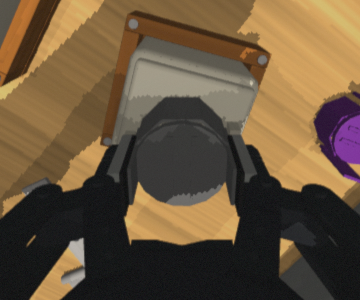

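The cap turns freely with the fingers, with low moment. I'll continue.

>>> drive_tool --commands '[{"tx":0,"ty":0,"tz":0,"rx":0,"ry":0,"rz":0.5,"grip":1},{"tx":0,"ty":0,"tz":0,"rx":0,"ry":0,"rz":0.5,"grip":1},{"tx":0,"ty":0,"tz":0,"rx":0,"ry":0,"rz":0.5,"grip":1},{"tx":0,"ty":0,"tz":0,"rx":0,"ry":0,"rz":0.5,"grip":1},{"tx":0,"ty":0,"tz":0,"rx":0,"ry":0,"rz":0.5,"grip":1},{"tx":0,"ty":0,"tz":0,"rx":0,"ry":0,"rz":0.5,"grip":1},{"tx":0,"ty":0,"tz":0,"rx":0,"ry":0,"rz":0.5,"grip":1},{"tx":0,"ty":0,"tz":0,"rx":0,"ry":0,"rz":0.5,"grip":1}]'

```text
clock: 8.52
tcp_pos: [0.5695, 0.0408, 0.1142]
orientation: [-2.605, -1.756, -0.001]
contact_force: [0.0, 1.1, 0.9]
grip_width: 0.0487
```

>>> drive_tool --commands '[{"tx":0,"ty":0,"tz":0,"rx":0,"ry":0,"rz":0.5,"grip":1},{"tx":0,"ty":0,"tz":0,"rx":0,"ry":0,"rz":0.5,"grip":1},{"tx":0,"ty":0,"tz":0,"rx":0,"ry":0,"rz":0.5,"grip":1},{"tx":0,"ty":0,"tz":0,"rx":0,"ry":0,"rz":0.5,"grip":1},{"tx":0,"ty":0,"tz":0,"rx":0,"ry":0,"rz":0.5,"grip":1},{"tx":0,"ty":0,"tz":0,"rx":0,"ry":0,"rz":0.5,"grip":1},{"tx":0,"ty":0,"tz":0,"rx":0,"ry":0,"rz":0.5,"grip":1},{"tx":0,"ty":0,"tz":0,"rx":0,"ry":0,"rz":0.5,"grip":1},{"tx":0,"ty":0,"tz":0,"rx":0,"ry":0,"rz":0,"grip":1}]'

```text
clock: 9.65
tcp_pos: [0.5686, 0.0416, 0.1142]
orientation: [-2.021, -2.402, -0.0]
contact_force: [-4.7, 3.7, 6.8]
grip_width: 0.049
```

```bash
python3 shot.py f wrist
python3 - <<'E'
from h import *
a=pickle.load(open("f_wrist.pkl","rb"))[1]["frame"]
cv2.imwrite("pics/f.png",a[120:420,100:460])
E
```

```text
9.65 [0.5686 0.0416 0.1142] yaw_y 9.85 zz [-0.0015  0.0014 -1.    ] [-0.36  0.45  0.23  1.92 -0.14  0.78  0.12] [-4.7  3.7  6.8] [ 0.88  0.89 -0.  ] 0.0489717635047333
```

View pics/f.png

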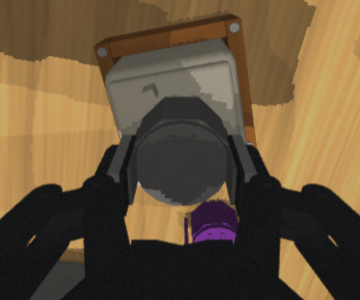

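Turned 79° in total, and the wrist view shows the cap still gripped. Now I'll lift straight up.

>>> drive_tool --commands '[{"tx":0,"ty":0,"tz":0.2,"rx":0,"ry":0,"rz":0,"grip":1},{"tx":0,"ty":0,"tz":0.3,"rx":0,"ry":0,"rz":0,"grip":1},{"tx":0,"ty":0,"tz":0.4,"rx":0,"ry":0,"rz":0,"grip":1},{"tx":0,"ty":0,"tz":0.4,"rx":0,"ry":0,"rz":0,"grip":1},{"tx":0,"ty":0,"tz":0.4,"rx":0,"ry":0,"rz":0,"grip":1}]'

```text
clock: 10.32
tcp_pos: [0.5701, 0.0396, 0.1493]
orientation: [2.022, 2.402, 0.001]
contact_force: [0.4, 0.1, -0.9]
grip_width: 0.0492
```

>>> drive_tool --commands '[{"tx":0,"ty":0,"tz":0.5,"rx":0,"ry":0,"rz":0,"grip":1},{"tx":0,"ty":0,"tz":0.5,"rx":0,"ry":0,"rz":0,"grip":1},{"tx":0,"ty":0,"tz":0.6,"rx":0,"ry":0,"rz":0,"grip":1},{"tx":0,"ty":0,"tz":0.6,"rx":0,"ry":0,"rz":0,"grip":1},{"tx":0,"ty":0,"tz":0.3,"rx":0,"ry":0,"rz":0,"grip":1}]'

```text
clock: 10.95
tcp_pos: [0.5697, 0.0405, 0.1992]
orientation: [2.021, 2.404, 0.002]
contact_force: [0.5, -0.2, -0.8]
grip_width: 0.0488
```

```bash
python3 shot.py g side scene wrist
python3 - <<'E'
from h import *
L=[pickle.load(open(f"g_{c}.pkl","rb"))[1]["frame"] for c in("wrist","scene","side")]
cv2.imwrite("pics/g.png",np.hstack([cv2.resize(L[0][120:420,100:460],(260,220)),cv2.resize(L[1][150:290,190:350],(260,220)),cv2.resize(L[2][90:230,230:390],(260,220))]))
E
```

```text
11.05 [0.5698 0.0405 0.1989] yaw_y 9.89 zz [ 1.4e-03  3.0e-04 -1.0e+00] [-0.38  0.34  0.25  1.86 -0.1   0.95  0.09] [ 0.7 -0.6 -0.9] [-0.01 -0.01  0.02] 0.04848036910670246
```

View pics/g.png

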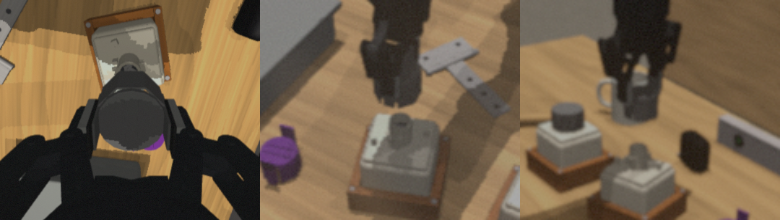

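The cap is off the neck and held level. In the scene and side crops the bare neck shows below it. I'll carry it over the lid centre.

>>> drive_tool --commands '[{"tx":-0.08,"ty":-0.4,"tz":0,"rx":0,"ry":0,"rz":0,"grip":1},{"tx":-0.16,"ty":-0.8,"tz":0,"rx":0,"ry":0,"rz":0,"grip":1},{"tx":-0.16,"ty":-0.8,"tz":0,"rx":0,"ry":0,"rz":0,"grip":1},{"tx":-0.16,"ty":-0.8,"tz":0,"rx":0,"ry":0,"rz":0,"grip":1},{"tx":-0.16,"ty":-0.8,"tz":0,"rx":0,"ry":0,"rz":0,"grip":1},{"tx":-0.16,"ty":-0.8,"tz":0,"rx":0,"ry":0,"rz":0,"grip":1},{"tx":-0.16,"ty":-0.8,"tz":0,"rx":0,"ry":0,"rz":0,"grip":1},{"tx":-0.16,"ty":-0.8,"tz":0,"rx":0,"ry":0,"rz":0,"grip":1},{"tx":-0.16,"ty":-0.8,"tz":0,"rx":0,"ry":0,"rz":0,"grip":1},{"tx":-0.16,"ty":-0.8,"tz":0,"rx":0,"ry":0,"rz":0,"grip":1}]'

```text
clock: 12.35
tcp_pos: [0.5388, -0.1127, 0.1981]
orientation: [2.022, 2.405, 0.0]
contact_force: [0.3, -0.7, 0.0]
grip_width: 0.0486
```

>>> drive_tool --commands '[{"tx":-0.16,"ty":-0.8,"tz":0,"rx":0,"ry":0,"rz":0,"grip":1},{"tx":-0.16,"ty":-0.8,"tz":0,"rx":0,"ry":0,"rz":0,"grip":1},{"tx":-0.16,"ty":-0.8,"tz":0,"rx":0,"ry":0,"rz":0,"grip":1},{"tx":-0.16,"ty":-0.8,"tz":0,"rx":0,"ry":0,"rz":0,"grip":1},{"tx":-0.16,"ty":-0.8,"tz":0,"rx":0,"ry":0,"rz":0,"grip":1},{"tx":-0.16,"ty":-0.8,"tz":0,"rx":0,"ry":0,"rz":0,"grip":1},{"tx":-0.16,"ty":-0.8,"tz":0,"rx":0,"ry":0,"rz":0,"grip":1},{"tx":-0.16,"ty":-0.8,"tz":0,"rx":0,"ry":0,"rz":0,"grip":1},{"tx":-0.16,"ty":-0.8,"tz":0,"rx":0,"ry":0,"rz":0,"grip":1},{"tx":0,"ty":0,"tz":0,"rx":0,"ry":0,"rz":0,"grip":1}]'

```text
clock: 13.6
tcp_pos: [0.5095, -0.2574, 0.1981]
orientation: [2.025, 2.401, -0.001]
contact_force: [0.4, -0.1, -0.3]
grip_width: 0.0488
```

```bash
python3 shot.py k side scene wrist
python3 - <<'E'
from h import *
L=[pickle.load(open(f"k_{c}.pkl","rb"))[1] for c in("wrist","scene","side")]
cv2.imwrite("pics/k.png",np.hstack([cv2.resize(f["frame"],(390,293)) for f in L[:2]]))
o,f=pickle.load(open("k_wrist.pkl","rb"));P,u,v=cloud(f,T_of(f,o))
Pt,_,_=cloud(f,np.array(f["T_tool_cam"]))
k=(abs(Pt[:,0])<.02)&(abs(Pt[:,1])<.015)&(Pt[:,2]<.02);print("captop tool",np.median(Pt[k],0),np.percentile(Pt[k,2],[5,95]),k.sum())
for n in("wrist","scene","side"):
  o,f=pickle.load(open(f"k_{n}.pkl","rb"));P,u,v=cloud(f,T_of(f,o))
  k=(abs(P[:,0]-.508)<.1)&(abs(P[:,1]+.273)<.07)&(abs(P[:,2]-.08)<.01);print(n,"lid",np.median(P[k,2]),k.sum())
E
```

```text
13.7 [ 0.5103 -0.2553  0.198 ] yaw_y 9.88 zz [-0.e+00  5.e-04 -1.e+00] [ 0.07  0.35  0.36  1.86 -0.15  0.95  0.67] [ 0.4  0.3 -0.5] [ 0.02 -0.03  0.02] 0.048219668663051704
captop tool [ 1.14145039e-02  3.78886634e-05 -7.63533454e-02] [-0.09024205 -0.01345392] 10759
wrist lid 0.07833755543433524 21798
scene lid 0.08184250550687067 3425
side lid 0.07826414301318341 5485
```

View pics/k.png

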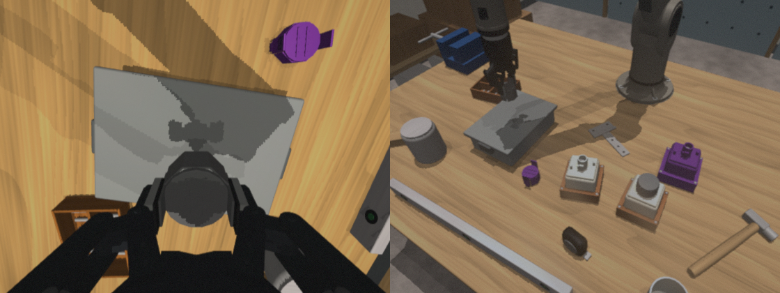

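Run:
```python
from h import *
for n in "fgk":
  o,f=pickle.load(open(n+"_wrist.pkl","rb"))
  P,_,_=cloud(f,np.array(f["T_tool_cam"]))
  k=(abs(P[:,0])<.018)&(abs(P[:,1])<.018)&(P[:,2]<0)&(P[:,2]>-.03);Q=P[k]
  A=np.linalg.lstsq(np.c_[Q[:,:2],np.ones(len(Q))],Q[:,2],rcond=None)[0]
  print(n,k.sum(),np.median(Q,0).round(4),"tilt deg",np.degrees(A[:2]).round(1),A[2].round(4))
```

```text
f 4509 [ 0.0016  0.     -0.0143] tilt deg [ 1.8 -0.1] -0.0143
g 4509 [ 0.0016  0.     -0.0143] tilt deg [ 1.8 -0.3] -0.0142
k 4511 [ 0.0015  0.     -0.0143] tilt deg [ 1.8 -0.1] -0.0142
```

The cap hasn't slipped or tilted since the jar, so its lower edge is about 21 mm below the TCP and contact is expected at TCP z≈0.101. I'll descend to 0.105 and then creep.

>>> drive_tool --commands '[{"tx":0,"ty":-0.2,"tz":-0.6,"rx":0,"ry":0,"rz":0,"grip":1},{"tx":0,"ty":0,"tz":-0.8,"rx":0,"ry":0,"rz":0,"grip":1},{"tx":0,"ty":0,"tz":-0.8,"rx":0,"ry":0,"rz":0,"grip":1},{"tx":0,"ty":0,"tz":-0.8,"rx":0,"ry":0,"rz":0,"grip":1},{"tx":0,"ty":0,"tz":-0.7,"rx":0,"ry":0,"rz":0,"grip":1},{"tx":0,"ty":0,"tz":-0.5,"rx":0,"ry":0,"rz":0,"grip":1},{"tx":0,"ty":0,"tz":-0.25,"rx":0,"ry":0,"rz":0,"grip":1},{"tx":0,"ty":0,"tz":0,"rx":0,"ry":0,"rz":0,"grip":1},{"tx":0,"ty":0,"tz":0,"rx":0,"ry":0,"rz":0,"grip":1}]'

```text
clock: 14.88
tcp_pos: [0.5105, -0.2598, 0.1096]
orientation: [2.021, 2.404, 0.001]
contact_force: [0.7, 0.0, -0.9]
grip_width: 0.0491
```

>>> drive_tool --commands '[{"tx":0,"ty":0,"tz":-0.05,"rx":0,"ry":0,"rz":0,"grip":1},{"tx":0,"ty":0,"tz":-0.05,"rx":0,"ry":0,"rz":0,"grip":1},{"tx":0,"ty":0,"tz":0,"rx":0,"ry":0,"rz":0,"grip":1}]'

```text
clock: 15.25
tcp_pos: [0.5101, -0.2596, 0.1071]
orientation: [2.022, 2.405, 0.0]
contact_force: [-0.1, -0.5, -0.0]
grip_width: 0.0488
```

>>> drive_tool --commands '[{"tx":0,"ty":0,"tz":-0.1,"rx":0,"ry":0,"rz":0,"grip":1},{"tx":0,"ty":0,"tz":-0.1,"rx":0,"ry":0,"rz":0,"grip":1},{"tx":0,"ty":0,"tz":0,"rx":0,"ry":0,"rz":0,"grip":1}]'

```text
clock: 15.62
tcp_pos: [0.51, -0.2595, 0.1028]
orientation: [-2.022, -2.404, 0.0]
contact_force: [-0.6, 0.2, -0.8]
grip_width: 0.0487
```

>>> drive_tool --commands '[{"tx":0,"ty":0,"tz":-0.05,"rx":0,"ry":0,"rz":0,"grip":1},{"tx":0,"ty":0,"tz":-0.05,"rx":0,"ry":0,"rz":0,"grip":1},{"tx":0,"ty":0,"tz":0,"rx":0,"ry":0,"rz":0,"grip":1}]'

```text
clock: 16.0
tcp_pos: [0.5102, -0.2596, 0.1012]
orientation: [2.022, 2.404, 0.0]
contact_force: [-0.4, -0.4, 1.3]
grip_width: 0.0486
```

>>> drive_tool --commands '[{"tx":0,"ty":0,"tz":-0.05,"rx":0,"ry":0,"rz":0,"grip":1},{"tx":0,"ty":0,"tz":0,"rx":0,"ry":0,"rz":0,"grip":1},{"tx":0,"ty":0,"tz":0,"rx":0,"ry":0,"rz":0,"grip":1}]'

```text
clock: 16.38
tcp_pos: [0.5103, -0.2597, 0.1011]
orientation: [2.022, 2.404, 0.001]
contact_force: [-3.1, 1.0, 9.6]
grip_width: 0.0489
```

```bash
python3 shot.py m side scene
python3 - <<'E'
from h import *
L=[pickle.load(open(f"m_{c}.pkl","rb"))[1]["frame"] for c in("scene","side")]
cv2.imwrite("pics/m.png",np.hstack([cv2.resize(L[0][100:240,100:260],(390,340)),cv2.resize(L[1][180:350,270:460],(390,340))]))
E
```

```text
16.425 [ 0.5103 -0.2597  0.1011] yaw_y 9.88 zz [ 5.e-04  3.e-04 -1.e+00] [ 0.11  0.48  0.32  1.93 -0.22  0.76  0.73] [-3.   3.   9.8] [ 0.36  0.75 -0.01] 0.04851695989388426
```

View pics/m.png

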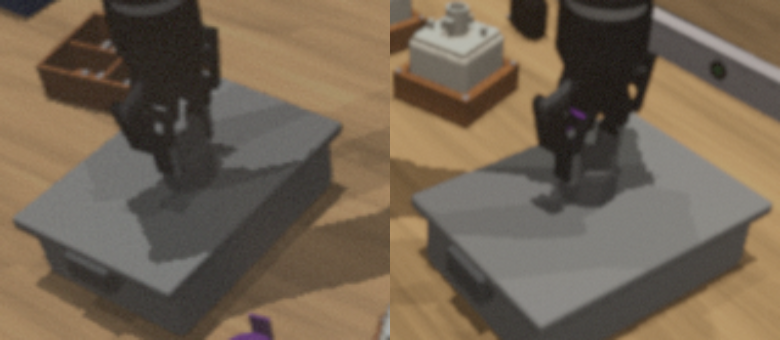

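The cap is standing on the lid: 9.8 N contact at z=0.1011, as predicted. I'll open gently, then rise.

>>> drive_tool --commands '[{"tx":0,"ty":0,"tz":0.02,"rx":0,"ry":0,"rz":0,"grip":-0.15},{"tx":0,"ty":0,"tz":0,"rx":0,"ry":0,"rz":0,"grip":-0.25},{"tx":0,"ty":0,"tz":0,"rx":0,"ry":0,"rz":0,"grip":-0.35},{"tx":0,"ty":0,"tz":0,"rx":0,"ry":0,"rz":0,"grip":-0.45},{"tx":0,"ty":0,"tz":0,"rx":0,"ry":0,"rz":0,"grip":-0.6},{"tx":0,"ty":0,"tz":0,"rx":0,"ry":0,"rz":0,"grip":-0.8},{"tx":0,"ty":0,"tz":0,"rx":0,"ry":0,"rz":0,"grip":-1},{"tx":0,"ty":0,"tz":0,"rx":0,"ry":0,"rz":0,"grip":-1},{"tx":0,"ty":0,"tz":0,"rx":0,"ry":0,"rz":0,"grip":-1}]'

```text
clock: 17.6
tcp_pos: [0.5102, -0.2596, 0.1005]
orientation: [2.022, 2.404, 0.0]
contact_force: [0.9, 0.9, 0.5]
grip_width: 0.0853
```

```bash
python3 shot.py n wrist
python3 - <<'E'
from h import *
o,f=pickle.load(open("n_wrist.pkl","rb"));cv2.imwrite("pics/n.png",f["frame"][120:420,100:460])
E
```

```text
17.6 [ 0.5102 -0.2596  0.1005] yaw_y 9.88 zz [ 1.e-04 -0.e+00 -1.e+00] [ 0.11  0.48  0.32  1.93 -0.22  0.76  0.73] [0.9 0.9 0.5] [ 0.    0.04 -0.02] 0.08527418742545974
```

View pics/n.png

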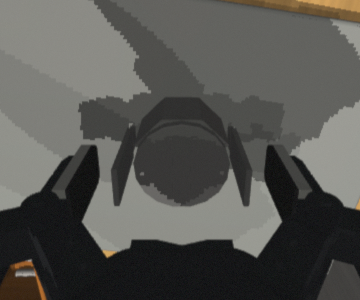

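The jaws are open with clear gaps to both tabs, and the tabs have sprung back. I'll rise straight up.

>>> drive_tool --commands '[{"tx":0,"ty":0,"tz":0.4,"rx":0,"ry":0,"rz":0,"grip":-1},{"tx":0,"ty":0,"tz":0.8,"rx":0,"ry":0,"rz":0,"grip":-1},{"tx":0,"ty":0,"tz":1,"rx":0,"ry":0,"rz":0,"grip":-1},{"tx":0,"ty":0,"tz":1,"rx":0,"ry":0,"rz":0,"grip":-1},{"tx":0,"ty":0,"tz":1,"rx":0,"ry":0,"rz":0,"grip":-1},{"tx":0,"ty":0,"tz":1,"rx":0,"ry":0,"rz":0,"grip":-1},{"tx":0,"ty":0,"tz":0.8,"rx":0,"ry":0,"rz":0,"grip":-1},{"tx":0,"ty":0,"tz":0,"rx":0,"ry":0,"rz":0,"grip":-1}]'

```text
clock: 18.65
tcp_pos: [0.511, -0.26, 0.2223]
orientation: [2.02, 2.402, 0.002]
contact_force: [-0.8, 0.7, -0.6]
grip_width: 0.0853
```

```bash
python3 shot.py p side scene wrist
python3 - <<'E'
from h import *
L=[pickle.load(open(f"p_{c}.pkl","rb"))[1]["frame"] for c in("wrist","scene","side")]
cv2.imwrite("pics/p.png",np.hstack([cv2.resize(L[0],(390,293)),cv2.resize(L[2][150:350,240:500],(390,293))]))
o,f=pickle.load(open("p_wrist.pkl","rb"));P,u,v=cloud(f,T_of(f,o))
k=(np.hypot(P[:,0]-.51,P[:,1]+.26)<.04);Q=P[k]
c=Q[(Q[:,2]>.108)&(Q[:,2]<.122)];A=np.linalg.lstsq(np.c_[c[:,:2]-[.51,-.26],np.ones(len(c))],c[:,2],rcond=None)[0]
print("top",np.median(c,0),"tilt",np.degrees(A[:2]),"tabs max z",Q[Q[:,2]<.15,2].max())
E
```

```text
18.75 [ 0.51   -0.2594  0.2203] yaw_y 9.89 zz [-2.e-04  2.e-04 -1.e+00] [ 0.07  0.33  0.37  1.84 -0.14  1.    0.67] [ 0.6  0.2 -0.3] [-0.01  0.02  0.  ] 0.08526033901856814
top [ 0.51035617 -0.25894342  0.1153314 ] tilt [ 0.12597964 -1.59565538] tabs max z 0.13398466297093248
```

View pics/p.png

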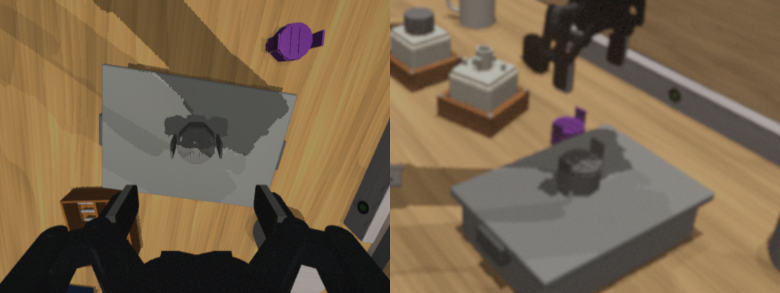

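The cap stands upright mid-lid: cap top at 0.115 and tab tops at 0.134, with no tilt beyond the camera's constant ~1.7° bias. The gripper is clear, so I'll hand in.

```bash
python3 -c "
from bench import workorder;print(workorder.hand_in())"
```

```text
the job is handed in; nothing more can be done
None
```

The job is done and handed in at about 19 s. I squeezed both tabs of the grey cap, turned it 79° anticlockwise, lifted it 85 mm straight up and carried it to the tub. I set it down upright near the middle of the lid at (0.510, -0.259), opened the jaws and rose clear.

**Last checks:**
- **Cap position:** it stands on the lid with its top at z≈0.115 m and its tabs at 0.134 m. The expected values are 0.117 and 0.133 m, within the camera bias.
- **Tilt:** the depth data shows about 1.6°. I take this as camera bias, since I read 1.8° while the cap was still on the jar.
- **Contact:** the force on the tool is about zero, and the highest I read was about 10 N. The gripper is 12 cm above where it released the cap, touching nothing.

**Disagreements and refusals:**
- **Scene camera:** its lid height differed from the other two views by about 3.5 mm. Triangulating the tabs from the scene and wrist views also came out 20–25 mm too high, because I had matched different points on the tabs. I used the wrist-view measurements instead.
- **Refused moves:** my first two move calls were refused for missing fields, and the arm did not move.

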